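# Unlock the lid stay and shut the games box

## Task

The lid of the wooden games box is propped open by the folding metal stay on its right side. Take the red knob at the stay's knee and lift it past centre until the knee is unlocked and clearly folded, bent some 60 degrees or more, with the lid still well up; then lower the lid gently until it is fully shut, and let go. Never force the stay (the knob sits in a soft rubber bush that tears if it is strained off its own path), do not crush or slam the lid, and leave the gamepad, remote and candle jar alone.

Things in the scene. Friction and masses are not known exactly. Their poses are not given: they have to be found in the camera images.
- games_box: wooden box fixed to the table, 200 (x) x 280 (y) x 110 mm high, walls 10 mm, open on top; origin at the centre of its underside, +x towards its hinged back, +y to its left, z up. The folding steel stay is on the outside of its right (-y) wall
- lid (a joint): angle of the wooden lid: 0 = shut flat on the rim, positive = open, about 1.2 to 1.6 rad when propped; turns about box y at lid_hinge. 212 mm from hinge to front edge, 302 mm wide, 12 mm thick, 0.35 kg, dents above 60 N. Hinge and stay rub, so it stays where it is left; with the stay unlocked, a light push of 1 to 6 N near the front edge lowers it. With the stay locked it cannot be shut
- lid_hinge (a point): point on the lid's hinge axis, middle of the box's width, at box (100, 0, 110) mm, on the lid's underside; its axes turn with the lid: shut, x points to the back, z out of the lid's top face
- lid_front (a point): middle of the lid's front top edge, in the lid's axes 212 mm in -x and 12 mm in +z from lid_hinge
- knee_knob (a point): grip point at the middle of the red knob on the stay's knee: round, 16 mm diameter, 42 mm long, lying along box y, free to spin, sticking out 42 mm to the right of the steel arms; centre about 180 mm right of the box's middle, 88 mm above the table, open on all sides but the arms'
- rail_mid (a point): middle of the slotted rail on the box's right wall, at box (-55, -156, 35) mm. The stay's lower pivot is clamped in it, up to 15 mm in front of or behind this point along box x, differently each time, not measured. The knob can travel only on an arc of about 75 mm radius about that pivot, in the upright plane of the wall, starting upwards and towards the box's front
- bush (a joint): stretch of the rubber bush that carries the knob, along the lower arm (m): 0 = relaxed, positive = knob pulled outwards from the lower pivot, negative = pushed towards it. It gives 1 mm per 3 N; moved exactly on its arc, the knob does not load it. Beyond 2 mm (6 N) either way it tears
- knee (a joint): bend of the stay's knee: 0 = the 75 mm lower and 122 mm upper arm in line, -0.12 rad = locked past centre on its stop (start), positive = unlocked, folding with the knob up and forwards, 2.0 to 2.3 with the lid shut. Folding takes 5 to 8 N along the knob's arc; beyond about 0.7 rad the lid is easily lowered. The upper arm's end is pinned to the lid's side 75 mm from the hinge
- gamepad: black game controller, about 75 x 145 x 33 mm, lying on the table left of the box, origin centre of the underside
- remote: black remote control 170 x 45 x 18 mm, lying along its x, right of the box, origin centre of the underside
- candle_jar: amber candle jar, 72 mm diameter, 85 mm tall, right of the box towards the back, origin centre of the underside

How it is judged:
By the outcome, as a careful person would: the job done as asked, in the order asked, and still so for the second after the job is handed in, with the robot touching nothing.
It also fails if it takes over 67 s, if anything falls off the work surface, if the arm or the gripper's body presses on something with over 40 N, if the wrist force passes 120 N, or if a joint passes its speed limit or range.

## Robot

A 7-joint arm with a two-finger parallel gripper is mounted at the origin on the work surface. World frame = base frame: x ahead of the robot, y to its left, z up, the work surface at z = 0. Lengths are in m, angles in degrees, forces in N, time in s.
With the tool pointing down it reaches from about 0.425 to 0.875 m from the base axis. Payload 4.7 kg.
Tool frame: the origin (TCP) lies between the finger pads; the fingertips stand env.tip_reach ahead of it and the grasp point (between the pads) lies 2 mm behind it (env.tip_reach is the distance from the TCP to the fingertips, in m); z points along the fingers, y is the line along which they close (so a half turn about z gives the same grasp; the last joint's range is limited). The gripper opens to 87 mm and grips with 3 to 60 N. Pads are 19 mm wide; open, the fingers measure 117 mm over their backs; the gripper's body (75 mm by 190 mm) begins 51 mm behind the grasp point.
Start: joints at [72.599, 18.392, -4.016, 83.108, 1.295, 78.541, -3.26], TCP at [0.203, -0.617, 0.24] pointing down, gripper open.
Joint ranges: [-163.93, 163.93], [-17.29, 119.83], [-79.2, 71.16], [3.27, 140.29], [-89.18, 269.18], [5.43, 117.66], [-154.24, 154.24]. Speed limits (degrees/s): [147.25, 147.25, 180, 180, 180, 180, 180].

## Interface

Orientations are given as [roll, pitch, yaw] about the fixed x, y, z axes, in that order (R = Rz(yaw) Ry(pitch) Rx(roll)).
In Python, from cell import env, read_camera gives the robot as it stands. The module is installed in compiled form; this text tells all that it offers.
- The arm moves only by the tool nudge_tcp, called after "Call:" by a JSON object that holds its "op" and its "data", one argument or row to a line. Schema: {"type":"object","properties":{"moves":{"type":"array","items":{"type":"number"},"minItems":5,"maxItems":40},"grip_n":{"type":"number"},"only":{"type":"string"},"quiet":{"type":"boolean"},"lines":{"type":"string"}},"required":["moves"],"additionalProperties":false}. moves is one flat list of numbers that holds 1 to 8 rows one after another, with no inner brackets; each row has 5 numbers: dx, dy, dz in units of 5 mm, then a turn about the tool's z in units of 4 degrees, then the finger opening in m; each row is the pose to reach, as a shift and turn from the pose commanded when the call began, along the tool's axes at that moment; what a row does not reach only later rows make up. A row lasts 1/12 s, in which the tool goes at most 0.0417 m and 7.16 degrees, less where a joint would pass 70% of its speed; a pose out of reach is approached as far as the arm can. The fingers move at their own pace and stop on an object; grip_n is the grip in N (left out, the last holds). Time passes only in rows, so rows that do not move let the fingers close. The tool returns the time, the measured TCP pose, the force, the opening and the grip force at its end. only (a regular expression) keeps the lines of the reply that match it, lines (a string "A,B") keeps lines A to B, and quiet returns only ok. Input that does not fit is refused with a message, and nothing moves.
- env.get_obs(): the state, without advancing time (a new reading comes with each control period).
- read_camera(name): name is "scene" or "side" or "wrist"; returns a dict with "color" (420x560x3 uint8, blue, green, red), "fx", "fy", "cx", "cy" (pixels), "world_from_camera" (4x4, takes a point from camera to world coordinates). Camera axes: x right, y down, z forward; pixel columns grow to the right and rows downward; lengths in m; the calibration is good to about 2 mm. A picture is of the moment at which its call begins. There is no depth.
- env.sign_off(): hands the job in; it is judged then, once.
The state is a dict: "time_s": time; "qpos": joint angles; "joint_velocities": joint speeds; "effort": joint torques, N m; "tool_pos": TCP position; "tool_rot": TCP orientation; "force": force on the tool from outside, world axes, zero at the start; "wrist_torque": the same for the moment, N m; "grip_width": finger opening in m; "grasp_force": force on a finger pad.
Only numpy, scipy, OpenCV 4.12 (cv2) and the standard library are available. Lean on these libraries where they do the work, as an engineer would, in place of code of your own. Each camera call takes 0.05 s, during which the arm holds its last target. There are 200 camera calls.

## Working session

There is one attempt and no reset: what is moved stays moved. The work goes in short steps, Python scripts to look and compute and a tool call to move; the robot and the scene stay as the last step left them, time stands still between calls to the robot, and variables do not carry over. Pictures are saved under pics/ and viewed, at most 11 in all, crops included, and the job is handed in when it is done.

```bash
mkdir -p pics
```

Run:
```python
from cell import env, read_camera
import cv2, numpy as np
o=env.get_obs(); print({k:np.round(v,3) for k,v in o.items()}, env.tip_reach)
for n in("scene","side"):
    c=read_camera(n); cv2.imwrite(f"pics/{n}0.png",c["color"]); print(n,c["fx"],c["cx"],c["cy"],np.round(c["world_from_camera"],3).tolist())
```

```text
{'time_s': np.float64(0.0), 'qpos': array([72.6  , 18.438, -4.018, 83.176,  1.296, 78.541, -3.26 ]), 'joint_velocities': array([ 0.055,  0.043, -0.062, -0.014,  0.018,  0.007, -0.011]), 'effort': array([-0.0000e+00, -4.9129e+01, -4.0500e-01, -3.1253e+01, -6.4000e-02,
        4.4000e-02,  0.0000e+00]), 'tool_pos': array([ 0.203, -0.617,  0.238]), 'tool_rot': array([-1.7989e+02,  6.0000e-03,  1.8212e+01]), 'force': array([ 0.08 , -0.232,  0.692]), 'wrist_torque': array([-0.032,  0.001, -0.028]), 'grasp_force': np.float64(0.0), 'grip_width': np.float64(0.088)} 0.017
scene 421.28355523157904 277.69526214261424 204.84880424080103 [[0.958, 0.182, -0.222, 0.78], [0.287, -0.639, 0.714, -0.602], [-0.012, -0.748, -0.664, 0.712], [0.0, 0.0, 0.0, 1.0]]
side 475.46410068492463 276.5244352844837 214.55157553567335 [[-0.986, -0.094, 0.14, 0.402], [-0.167, 0.651, -0.741, 1.006], [-0.022, -0.754, -0.657, 0.949], [0.0, 0.0, 0.0, 1.0]]
```

View pics/scene0.png

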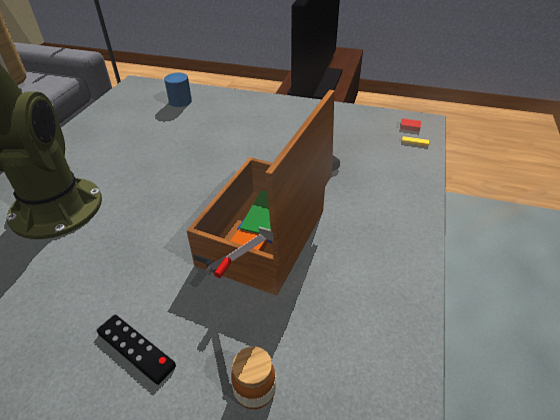

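View pics/side0.png

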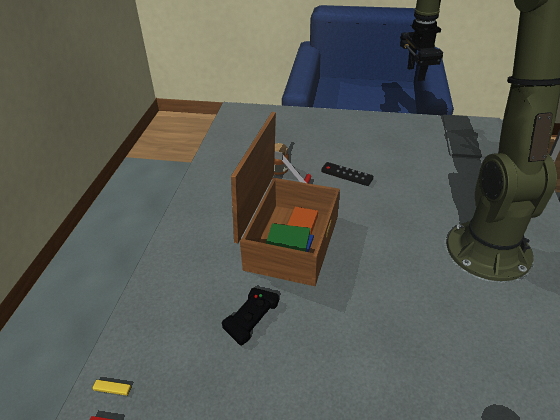

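The scene view shows the box's right wall towards the camera, with the red knob at about (222,268), the front rim corners at about (190,232) and (252,160), the remote at (136,348) and the jar at (253,375). In the side view the knob is at about (309,178), and the front rim corners are at about (340,188) and (318,247). I'll take enlarged crops and make rough measurements.

Create h.py:
```python
from cell import env, read_camera
import cv2, numpy as np
def ray(c,u,v):
    T=c["world_from_camera"]; d=T[:3,:3]@np.array([(u-c["cx"])/c["fx"],(v-c["cy"])/c["fy"],1]); return T[:3,3],d/np.linalg.norm(d)
def plane(c,u,v,z):
    p,d=ray(c,u,v); return p+d*(z-p[2])/d[2]
def tri(rs):
    A=sum(np.eye(3)-np.outer(d,d) for p,d in rs); b=sum((np.eye(3)-np.outer(d,d))@p for p,d in rs)
    x=np.linalg.solve(A,b); return x,[np.linalg.norm((np.eye(3)-np.outer(d,d))@(x-p)) for p,d in rs]
def proj(c,P):
    T=c["world_from_camera"]; q=T[:3,:3].T@(np.asarray(P)-T[:3,3]); return c["fx"]*q[0]/q[2]+c["cx"],c["fy"]*q[1]/q[2]+c["cy"]
def red(c,roi=None):
    h=cv2.cvtColor(c["color"],cv2.COLOR_BGR2HSV); m=((h[...,0]<6)|(h[...,0]>174))&(h[...,1]>190)&(h[...,2]>70); m=m.astype(np.uint8)
    if roi: k=np.zeros_like(m); x0,y0,x1,y1=roi; k[y0:y1,x0:x1]=1; m*=k
    return m
```

Run:
```python
from h import *
S=read_camera("scene"); D=read_camera("side")
for n,c,roi in(("s",S,(195,240,245,290)),("d",D,(295,165,325,190))):
    m=red(c,roi); ys,xs=np.nonzero(m); print(n,len(xs),xs.mean(),ys.mean()); print(cv2.minAreaRect(np.c_[xs,ys].astype(np.int32)))
a=cv2.resize(S["color"][150:310,170:350],None,fx=4,fy=3.7,interpolation=cv2.INTER_CUBIC)[:,:720]
cv2.imwrite("pics/sc.png",cv2.resize(S["color"][155:300,175:365],None,fx=4,fy=4,interpolation=cv2.INTER_CUBIC))
cv2.imwrite("pics/dc.png",cv2.resize(D["color"][110:290,210:360],None,fx=3.3,fy=3.3,interpolation=cv2.INTER_CUBIC))
for u,v in((190,232),(252,160)): print("scene rim",plane(S,u,v,.11).round(4))
for u,v in((340,188),(318,247)): print("side rim",plane(D,u,v,.11).round(4))
```

```text
s 166 222.32530120481928 266.93373493975906
((222.4053955078125, 266.93243408203125), (7.7885918617248535, 21.73830795288086), 35.53767776489258)
d 35 307.48571428571427 177.62857142857143
((307.4000244140625, 177.70001220703125), (4.0249223709106445, 8.049844741821289), 26.56505012512207)
scene rim [ 0.4316 -0.0812  0.11  ]
scene rim [0.4699 0.1873 0.11  ]
side rim [ 0.4208 -0.0802  0.11  ]
side rim [0.4584 0.1659 0.11  ]
```

View pics/sc.png

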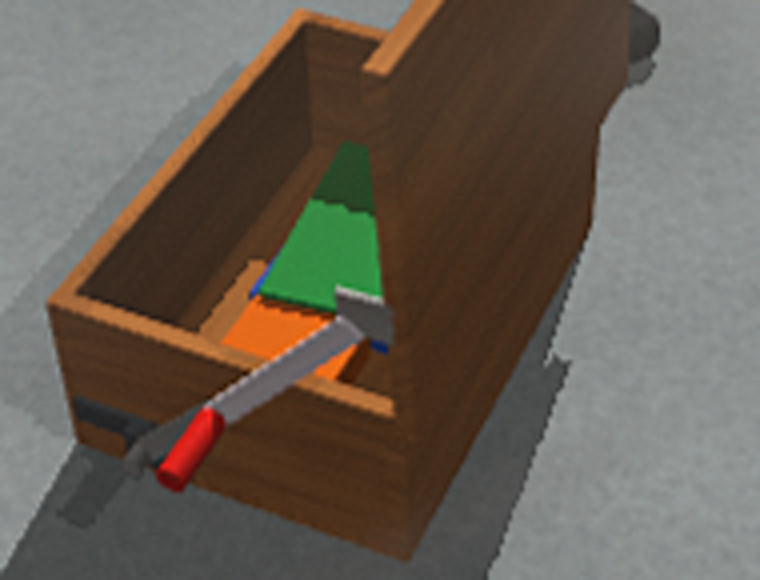

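View pics/dc.png

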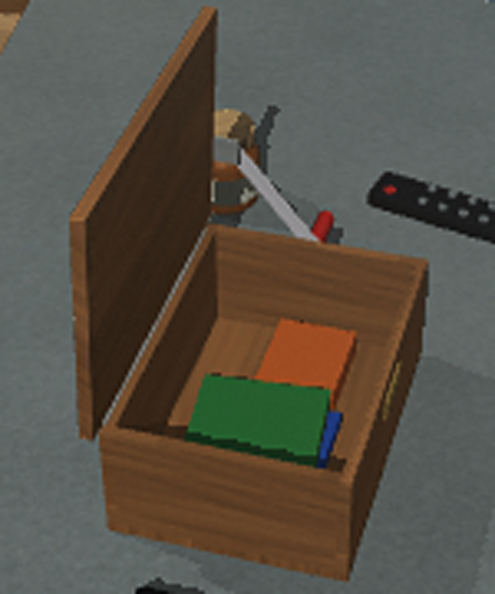

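In the scene crop the rim corners are at about (187.5,230) and (250,157.5), and the base corners at (195.5,265.5) and (277,294.5). In the side crop the rim corners are at (339.7,188.8), (316,254) and (241.2,240.9), and the base corners at (315.5,285) and (243.3,270). Next I'll fit the box pose and locate the knob.

Run:
```python
from h import *
S=read_camera("scene"); D=read_camera("side")
L=[(S,187.5,230,-100,-140,110),(S,250,157.5,-100,140,110),(S,195.5,265.5,-100,-140,0),(S,277,294.5,100,-140,0),
(D,339.7,188.8,-100,-140,110),(D,316,254,-100,140,110),(D,241.2,240.9,100,140,110),(D,315.5,285,-100,140,0),(D,243.3,270,100,140,0)]
W=np.array([plane(c,u,v,z/1e3)[:2] for c,u,v,x,y,z in L]); B=np.array([l[3:5] for l in L])/1e3
wm,bm=W.mean(0),B.mean(0); H=(B-bm).T@(W-wm); th=np.arctan2(H[0,1]-H[1,0],H[0,0]+H[1,1])
R=np.array([[np.cos(th),-np.sin(th)],[np.sin(th),np.cos(th)]]); t=wm-R@bm
print("box",t.round(4),np.degrees(th)); print("resid mm",((W-(B@R.T+t))*1e3).round(1).tolist())
r1=ray(S,222.4,266.9)
k,e=tri([r1,ray(D,307.4,177.7)]); print("knob tri",k.round(4),e)
# ray to vertical plane box y=-0.180
n=R@[0,1]; p,d=r1; s=((R@[0,-.18]+t-p[:2])@n)/(d[:2]@n); q=p+d*s; print("knob on plane",q.round(4),"box",(R.T@(q[:2]-t)).round(4))
print("k box",(R.T@(k[:2]-t)).round(4))
for nm,c,u,v,z in(("jar",S,253,358,.085),("remoteA",S,115,318,.018),("remoteB",S,162,372,.018),("pad",D,251,313,.03)): 
    w=plane(c,u,v,z); print(nm,w.round(3),"box",(R.T@(w[:2]-t)).round(3))
# lid front corner right: unknown angle; top right tip of lid in scene crop and side
for c,u,v in((S,175+380/4,155+70/4),(D,210+215/3.3,110+10/3.3)):
    p,d=ray(c,u,v); s=((R@[0,-.151]+t-p[:2])@n)/(d[:2]@n); q=p+d*s; b=R.T@(q[:2]-t); print("lid corner box",b.round(3),q[2].round(3),"ang",np.arctan2(q[2]-.11,.1-b[0]))
```

```text
box [0.5398 0.0462] -7.280229933189874
resid mm [[1.4, 2.5], [3.3, -1.8], [2.1, 2.5], [-1.9, 3.6], [-1.5, 3.6], [2.5, -7.1], [-4.0, 0.0], [-0.3, -2.7], [-1.7, -0.7]]
knob tri [ 0.5217 -0.1361  0.0947] [np.float64(0.0009588529910367697), np.float64(0.0009588529910367456)]
knob on plane [ 0.5209 -0.1328  0.0904] box [ 0.004 -0.18 ]
k box [ 0.0052 -0.1832]
jar [ 0.637 -0.29   0.085] box [ 0.139 -0.321]
remoteA [ 0.341 -0.253  0.018] box [-0.159 -0.322]
remoteB [ 0.48  -0.325  0.018] box [-0.012 -0.376]
pad [0.599 0.33  0.03 ] box [0.022 0.289]
lid corner box [ 0.097 -0.151] 0.324 ang 1.5569949470098376
lid corner box [ 0.09  -0.151] 0.317 ang 1.5222925331941992
```

Units first: shifts go in units of 5 mm and turns go in units of 4 degrees. So 0.26 m is 52, 0.235 m is 47, -54.5 degrees is -13.625.

Call:
{"op": "nudge_tcp", "data": {
  "moves": [6.8, -4.6, 0, -1.75, 0.05, 13.4, -9.2, 0, -3.5, 0.05, 20, -14, 0, -5.25, 0.05, 27, -18.6, 0, -7, 0.05, 33.6, -23.2, 0, -8.75, 0.05, 40, -27.8, 0, -10.5, 0.05, 47, -32.4, 0, -12.25, 0.05, 52, -36, 0, -13.625, 0.05],
  "grip_n": 3
}}

```text
time_s: 0.97
tool_pos: [0.3962, -0.3618, 0.2399]
tool_rot: [179.9, -0.0, 73.2]
force: [0.7, 0.3, 0.1]
grip_width: 0.0512
grasp_force: 0.0
```

Run:
```python
from h import *
o=env.get_obs(); print(o["tool_pos"],o["tool_rot"],o["force"])
S=read_camera("scene"); th=np.radians(-7.28); R=np.array([[np.cos(th),-np.sin(th)],[np.sin(th),np.cos(th)]]); t=np.array([.5398,.0462])
w=R@[0.004,-.26]+t-o["tool_pos"][:2]; y=np.radians(o["tool_rot"][2])
print("stage move tool",w@[np.cos(y),np.sin(y)],w@[np.sin(y),-np.cos(y)])
for u,v in((175+135/4,155+460/4),):
    p,d=ray(S,u,v); n=R@[0,1]; s=((R@[0,-.156]+t-p[:2])@n)/(d[:2]@n); q=p+d*s; print("pivot",(R.T@(q[:2]-t)).round(4),q[2])
```

```text
[ 0.39619499 -0.36175861  0.23989608] [ 1.79938635e+02 -2.96966013e-02  7.32235659e+01] [0.65431506 0.26401864 0.13821987]
stage move tool 0.17626808482207226 0.06658216739152634
pivot [-0.0492 -0.156 ] 0.02905027324190057
```

To row units: 0.176 m is 35.2, 0.165 m is 33.

Call:
{"op": "nudge_tcp", "data": {
  "moves": [7, 2.8, 0, 0, 0.05, 14, 5.4, 0, 0, 0.05, 21, 8, 0, 0, 0.05, 28, 10.6, 0, 0, 0.05, 33, 12.4, 0, 0, 0.05, 35.2, 13.4, 0, 0, 0.05, 35.2, 13.4, 0, 0, 0.05]
}}

```text
time_s: 1.6
tool_pos: [0.5118, -0.2141, 0.2396]
tool_rot: [180.0, -0.1, 73.0]
force: [-1.0, -0.3, -0.3]
grip_width: 0.05
grasp_force: 0.0
```

Run:
```python
from h import *
o=env.get_obs(); print(o["tool_pos"],o["force"])
W=read_camera("wrist"); cv2.imwrite("pics/w1.png",W["color"]); print(W["fx"],np.round(W["world_from_camera"],3).tolist())
```

```text
[ 0.51183707 -0.21408877  0.23964124] [-0.9543666  -0.25131918 -0.27688701]
296.81012731031086 [[0.956, -0.284, -0.072, 0.532], [-0.293, -0.926, -0.238, -0.149], [0.0, 0.248, -0.969, 0.385], [0.0, 0.0, 0.0, 1.0]]
```

View pics/w1.png

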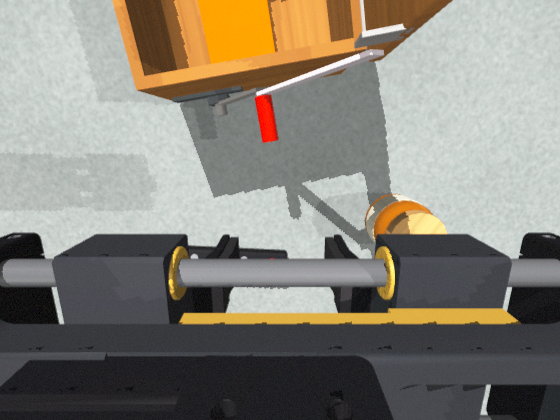

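The wrist view shows the knob from about (263,95) to (270,141), the lower arm running to its pivot near (215,103), the front-right rim corner at about (140,91), and the upper arm reaching the lid at (375,55). I'll triangulate the knob from this.

Run:
```python
from h import *
o=env.get_obs()
W=read_camera("wrist"); S=read_camera("scene")
mw=red(W,(240,80,290,160)); ys,xs=np.nonzero(mw); rw=cv2.minAreaRect(np.c_[xs,ys].astype(np.int32)); print(rw)
ms=red(S,(195,240,245,290)); y2,x2=np.nonzero(ms); print(len(x2)); 
vx,vy,cx,cy=cv2.fitLine(np.c_[xs,ys].astype(np.float32),cv2.DIST_L2,0,.01,.01).ravel()
th=np.radians(-7.28); R=np.array([[np.cos(th),-np.sin(th)],[np.sin(th),np.cos(th)]]); t=np.array([.5398,.0462])
k,e=tri([ray(W,cx,cy),ray(S,222.4,266.9)]); print("knob",k.round(4),e,"box",(R.T@(k[:2]-t)).round(4))
print("axis yaw deg (0=box y guess -7.28)")
a=plane(W,cx-vx*20,cy-vy*20,.09);b=plane(W,cx+vx*20,cy+vy*20,.09); d=a-b; print(np.degrees(np.arctan2(-d[0],d[1])) , a.round(4),b.round(4))
c1=plane(W,140,91,.11); c2=plane(W,385,46,.11); print("FR",c1.round(4),(R.T@(c1[:2]-t)).round(4), (R.T@(c2[:2]-t)).round(4))
p,dd=ray(W,215,104); n=R@[0,1]; s=((R@[0,-.158]+t-p[:2])@n)/(dd[:2]@n); q=p+dd*s; print("pivot",(R.T@(q[:2]-t)).round(4),q[2])
yw=np.radians(o["tool_rot"][2])
for tb in(k[:2],): 
    w=tb-o["tool_pos"][:2]; print("to knob tool",w@[np.cos(yw),np.sin(yw)],w@[np.sin(yw),-np.cos(yw)])
```

```text
((266.4459228515625, 114.1756820678711), (46.85371780395508, 15.617902755737305), 80.53767395019531)
164
knob [ 0.5213 -0.132   0.0898] [np.float64(0.0007118316031636262), np.float64(0.0007118316031635707)] box [ 0.0043 -0.1791]
axis yaw deg (0=box y guess -7.28)
-7.7198405854663426 [ 0.5243 -0.1141  0.09  ] [ 0.5195 -0.1499  0.09  ]
FR [ 0.4238 -0.0824  0.11  ] [-0.0987 -0.1422] [ 0.1132 -0.1436]
pivot [-0.0465 -0.158 ] 0.06216205728558816
to knob tool 0.08428229797726079 -0.014510160836433058
```

To row units: 0.1416 m is 28.32, 0.04 m is 8.

Call:
{"op": "nudge_tcp", "data": {
  "moves": [0, -2.48, 8, 0, 0.044, 0, -2.48, 16, 0, 0.044, 0, -2.48, 23, 0, 0.044, 0, -2.48, 27, 0, 0.044, 0, -2.48, 28.32, 0, 0.044, 0, -2.48, 28.32, 0, 0.044]
}}

```text
time_s: 2.25
tool_pos: [0.496, -0.215, 0.0962]
tool_rot: [-179.8, 0.0, 72.5]
force: [0.5, -0.6, 0.5]
grip_width: 0.0439
grasp_force: 0.0
```

Call:
{"op": "nudge_tcp", "data": {
  "moves": [4, 0, 0, 0, 0.036, 7.6, 0, 0, 0, 0.036, 10.4, 0, 0, 0, 0.036, 12.2, 0, 0, 0, 0.036, 13.3, 0, 0, 0, 0.036, 13.3, 0, 0, 0, 0.036, 13.3, 0, 0, 0, 0.036]
}}

```text
time_s: 2.83
tool_pos: [0.5182, -0.151, 0.0986]
tool_rot: [179.9, 0.1, 72.7]
force: [0.4, -0.1, 0.5]
grip_width: 0.0361
grasp_force: 0.0
```

Run:
```python
from h import *
o=env.get_obs(); print(o["tool_pos"],o["force"],o["wrist_torque"])
W=read_camera("wrist"); a=W["color"]; cv2.imwrite("pics/w2.png",a)
```

```text
[ 0.51822525 -0.1509943   0.09861458] [ 0.38327759 -0.08128368  0.49315239] [ 0.0117429  -0.09852957 -0.00779167]
```

View pics/w2.png

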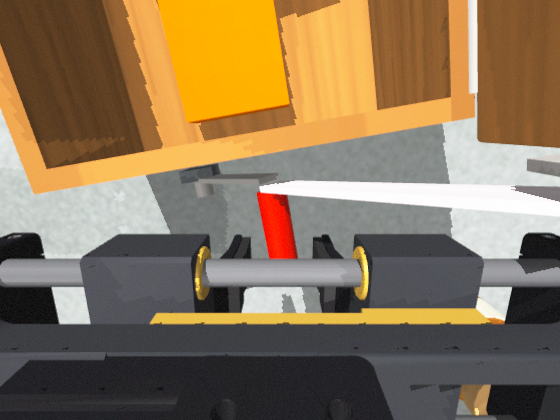

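The knob lies between the fingers at about (277,225), with the body clear of the white upper arm at about (400,195). I'll close gently at 3 N.

Call:
{"op": "nudge_tcp", "data": {
  "moves": [0.4, 0.06, 0, 0, 0.03, 0.4, 0.06, 0, 0, 0.022, 0.4, 0.06, 0, 0, 0.019, 0.4, 0.06, 0, 0, 0.019, 0.4, 0.06, 0, 0, 0.019],
  "grip_n": 3
}}

```text
time_s: 3.3
tool_pos: [0.5188, -0.1483, 0.0979]
tool_rot: [-180.0, 0.0, 72.7]
force: [-0.6, 0.4, 0.4]
grip_width: 0.0202
grasp_force: 0.0
```

Run:
```python
from h import *
for i in range(3):
    o=env.get_obs(); print(o["tool_pos"].round(4),o["force"].round(2),o["wrist_torque"].round(3),o["grip_width"],o["grasp_force"]); read_camera("wrist")
```

```text
[ 0.5188 -0.1483  0.0979] [-0.58  0.43  0.44] [-0.004 -0.097 -0.012] 0.020208894972181875 0.0
[ 0.5188 -0.1483  0.0979] [ 0.36 -0.19  0.06] [-0.004 -0.072 -0.019] 0.019781561457513412 0.0
[ 0.5189 -0.1482  0.0979] [-0.94 -0.64 -0.4 ] [-0.069 -0.089  0.008] 0.019321759787407487 0.0013231078628450632
```

Call:
{"op": "nudge_tcp", "data": {
  "moves": [0, 0, 0, 0, 0.016, 0, 0, 0, 0, 0.014, 0, 0, 0, 0, 0.01, 0, 0, 0, 0, 0.01],
  "grip_n": 4
}}

```text
time_s: 3.78
tool_pos: [0.5191, -0.1483, 0.098]
tool_rot: [180.0, 0.0, 72.7]
force: [0.9, -0.7, -0.3]
grip_width: 0.0172
grasp_force: 3.9
```

Run:
```python
from h import *
for i in range(4):
    o=env.get_obs(); print(o["tool_pos"].round(4),o["force"].round(2),o["wrist_torque"].round(3),o["grip_width"],o["grasp_force"]); read_camera("wrist")
```

```text
[ 0.5191 -0.1483  0.098 ] [ 0.86 -0.67 -0.29] [-0.198 -0.211  0.015] 0.017210609960749742 3.911261223256588
[ 0.5191 -0.1482  0.098 ] [ 0.35 -0.63 -0.41] [-0.171 -0.25   0.003] 0.01692736200105471 3.9118144288659096
[ 0.519  -0.1482  0.098 ] [-0.32 -1.43  0.43] [-0.16  -0.279  0.011] 0.017378425625666025 3.912380151450634
[ 0.519  -0.1483  0.098 ] [ 1.62 -0.63 -0.01] [-0.102 -0.228  0.03 ] 0.017276638362305648 3.9127499610185623
```

Create arc.py:
```python
from h import *
import sys
def read(a,n=6):  # a: lower-arm elevation deg
    b=np.radians(-7.4); bx=np.array([np.cos(b),np.sin(b),0]); F=[];P=[]
    for i in range(n):
        o=env.get_obs(); F.append(o["force"]); P.append(o["tool_pos"]); read_camera("wrist")
    F=np.mean(F,0); p=np.mean(P,0); a=np.radians(a); u=np.cos(a)*bx+np.sin(a)*np.array([0,0,1]); t=-np.sin(a)*bx+np.cos(a)*np.array([0,0,1])
    d=p-P0
    print("t",o["time_s"],"pos",p.round(4),"disp X",(d@bx*1e3).round(2),"Z",(d[2]*1e3).round(2),"Y",(d@[-bx[1],bx[0],0]*1e3).round(2),"Frad",(F@u).round(2),"Ftan",(F@t).round(2),"Fy",(F@[-bx[1],bx[0],0]).round(2),"grip",o["grip_width"].round(4),o["grasp_force"].round(1))
P0=np.array([0.5190,-0.1483,0.0980])
def step(a0,a,X=None,Z=None): # tool-axis shift from a0 to a
    a0,a=np.radians([a0,a]); dX=75*(np.cos(a)-np.cos(a0)) ; dZ=75*(np.sin(a)-np.sin(a0)); print(np.degrees(a).round(1),"tool mm", (.172*dX).round(2),(.985*dX).round(2),(-dZ).round(2))
```

```text
(no output)
```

Call:
{"op": "nudge_tcp", "data": {
  "moves": [0, 0, 0, 0, 0.005, 0, 0, 0, 0, 0.005, 0, 0, 0, 0, 0.005],
  "grip_n": 22
}}

```text
time_s: 4.23
tool_pos: [0.5189, -0.1482, 0.098]
tool_rot: [180.0, 0.0, 72.7]
force: [1.8, -0.8, 0.2]
grip_width: 0.0161
grasp_force: 21.5Traceback (most recent call last):
```

```bash
python3 -c "
from arc import *
read(46)
for a in (48,50,52,54,56): step(46,a)"
```

```text
  File "<string>", line 3, in <module>
    read(46)
    ~~~~^^^^
  File "arc.py", line 9, in read
    print("t",o["time_s"],"pos",p.round(4),"disp X",(d@bx*1e3).round(2),"Z",(d[2]*1e3).round(2),"Y",(d@[-bx[1],bx[0],0]*1e3).round(2),"Frad",(F@u).round(2),"Ftan",(F@t).round(2),"Fy",(F@[-bx[1],bx[0],0]).round(2),"grip",o["grip_width"].round(4),o["grasp_force"].round(1))
                                                                                                                                                                                                                            ^^^^^^^^^^^^^^^^^^^^^
AttributeError: 'float' object has no attribute 'round'
```

Run:
```python
s=open('arc.py').read()
s=s.replace('print("t",o["time_s"],"pos",p.round(4),"disp X",(d@bx*1e3).round(2),"Z",(d[2]*1e3).round(2),"Y",(d@[-bx[1],bx[0],0]*1e3).round(2),"Frad",(F@u).round(2),"Ftan",(F@t).round(2),"Fy",(F@[-bx[1],bx[0],0]).round(2),"grip",o["grip_width"].round(4),o["grasp_force"].round(1))',
'y=np.array([-bx[1],bx[0],0]); print("t %.2f XYZ mm %.2f %.2f %.2f  Frad %.2f Ftan %.2f Fy %.2f grip %.4f %.1f"%(o["time_s"],d@bx*1e3,d@y*1e3,d[2]*1e3,F@u,F@t,F@y,o["grip_width"],o["grasp_force"]), "T",o["wrist_torque"].round(2))').replace("n=6","n=4")
open('arc.py','w').write(s)
```

```bash
python3 -c "
from arc import *
read(46)
for a in (48,50,52,54,56): step(46,a)"
```

```text
t 4.68 XYZ mm -0.13 0.09 -0.05  Frad 0.19 Ftan 0.26 Fy -1.07 grip 0.0161 21.5 T [-0.25 -0.16  0.11]
48.0 tool mm -0.33 -1.89 -1.79
50.0 tool mm -0.67 -3.83 -3.5
52.0 tool mm -1.02 -5.84 -5.15
54.0 tool mm -1.38 -7.9 -6.73
56.0 tool mm -1.75 -10.01 -8.23
```

To row units: -0.0038 m is -0.76, -0.0035 m is -0.7.

Call:
{"op": "nudge_tcp", "data": {
  "moves": [-0.04, -0.18, -0.18, 0, 0.005, -0.06, -0.38, -0.36, 0, 0.005, -0.1, -0.58, -0.54, 0, 0.005, -0.14, -0.76, -0.7, 0, 0.005, -0.14, -0.76, -0.7, 0, 0.005]
}}

```text
time_s: 5.15
tool_pos: [0.5153, -0.1477, 0.1016]
tool_rot: [179.9, -0.0, 72.7]
force: [4.4, -1.9, -4.2]
grip_width: 0.016
grasp_force: 21.4
```

```bash
python3 -c "
from arc import *
read(50)"
```

```text
t 5.30 XYZ mm -3.76 0.14 3.56  Frad 0.04 Ftan -6.33 Fy -1.15 grip 0.0160 21.4 T [-0.47 -1.03  0.03]
```

To row units: -0.0062 m is -1.24, -0.0051 m is -1.02.

Call:
{"op": "nudge_tcp", "data": {
  "moves": [-0.04, -0.2, -0.16, 0, 0.005, -0.06, -0.4, -0.32, 0, 0.005, -0.1, -0.6, -0.48, 0, 0.005, -0.14, -0.82, -0.64, 0, 0.005, -0.18, -1.02, -0.8, 0, 0.005, -0.22, -1.24, -0.94, 0, 0.005, -0.22, -1.24, -0.94, 0, 0.005]
}}

```text
time_s: 5.93
tool_pos: [0.5092, -0.1468, 0.1063]
tool_rot: [179.9, -0.0, 72.7]
force: [4.4, -2.0, -4.4]
grip_width: 0.0156
grasp_force: 21.4
```

```bash
python3 -c "
from arc import *
read(56)
for a in (58,60,62,64,66): step(56,a)"
```

```text
t 6.08 XYZ mm -9.93 0.21 8.28  Frad -0.68 Ftan -6.53 Fy -1.40 grip 0.0157 21.4 T [-0.41 -1.16  0.05]
58.0 tool mm -0.38 -2.16 -1.43
60.0 tool mm -0.76 -4.37 -2.77
62.0 tool mm -1.16 -6.63 -4.04
64.0 tool mm -1.56 -8.93 -5.23
66.0 tool mm -1.97 -11.26 -6.34
```

To row units: -0.0061 m is -1.22, -0.0113 m is -2.26.

Call:
{"op": "nudge_tcp", "data": {
  "moves": [-0.06, -0.28, -0.18, 0, 0.005, -0.1, -0.58, -0.34, 0, 0.005, -0.16, -0.86, -0.5, 0, 0.005, -0.2, -1.14, -0.66, 0, 0.005, -0.24, -1.42, -0.82, 0, 0.005, -0.3, -1.7, -0.96, 0, 0.005, -0.36, -1.98, -1.1, 0, 0.005, -0.4, -2.26, -1.22, 0, 0.005]
}}

```text
time_s: 6.8
tool_pos: [0.4985, -0.1453, 0.1126]
tool_rot: [179.9, -0.0, 72.7]
force: [7.3, -2.5, -4.9]
grip_width: 0.016
grasp_force: 21.3
```

```bash
python3 -c "
from arc import *
read(66)
for a in (68.5,71,73.5,76): step(66,a)"
```

```text
t 6.95 XYZ mm -20.92 0.34 14.60  Frad -1.36 Ftan -7.78 Fy -0.99 grip 0.0160 21.3 T [-0.42 -1.29  0.11]
68.5 tool mm -0.52 -2.97 -1.27
71.0 tool mm -1.05 -6.0 -2.4
73.5 tool mm -1.58 -9.07 -3.4
76.0 tool mm -2.13 -12.18 -4.26
```

```bash
python3 -c "
from arc import *
for a in (69.9,72.4,74.9,77.4): step(67.4,a)"
```

```text
69.9 tool mm -0.52 -3.0 -1.19
72.4 tool mm -1.06 -6.05 -2.25
74.9 tool mm -1.6 -9.15 -3.17
77.4 tool mm -2.14 -12.27 -3.95
```

To row units: -0.0124 m is -2.48, -0.0109 m is -2.18.

Call:
{"op": "nudge_tcp", "data": {
  "moves": [-0.06, -0.32, -0.1, 0, 0.005, -0.1, -0.62, -0.2, 0, 0.005, -0.16, -0.92, -0.3, 0, 0.005, -0.2, -1.22, -0.4, 0, 0.005, -0.26, -1.54, -0.48, 0, 0.005, -0.32, -1.86, -0.56, 0, 0.005, -0.36, -2.18, -0.64, 0, 0.005, -0.42, -2.48, -0.7, 0, 0.005]
}}

```text
time_s: 7.67
tool_pos: [0.4867, -0.1436, 0.1165]
tool_rot: [179.8, -0.0, 72.7]
force: [8.0, -2.0, -3.8]
grip_width: 0.0157
grasp_force: 21.3
```

```bash
python3 -c "
from arc import *
read(77.4)
for a in (80,82.5,85,87.5): step(77.4,a)"
```

```text
t 7.82 XYZ mm -32.79 0.47 18.53  Frad -1.84 Ftan -7.88 Fy -1.09 grip 0.0160 21.3 T [-0.4  -1.55  0.04]
80.0 tool mm -0.57 -3.29 -0.67
82.5 tool mm -1.13 -6.47 -1.16
85.0 tool mm -1.69 -9.68 -1.52
87.5 tool mm -2.25 -12.89 -1.73
```

Call:
{"op": "nudge_tcp", "data": {
  "moves": [-0.06, -0.32, -0.04, 0, 0.005, -0.12, -0.64, -0.08, 0, 0.005, -0.16, -0.96, -0.12, 0, 0.005, -0.22, -1.28, -0.16, 0, 0.005, -0.28, -1.6, -0.2, 0, 0.005, -0.34, -1.92, -0.24, 0, 0.005, -0.4, -2.24, -0.26, 0, 0.005, -0.44, -2.56, -0.28, 0, 0.005]
}}

```text
time_s: 8.53
tool_pos: [0.4746, -0.1419, 0.1184]
tool_rot: [179.7, -0.1, 72.7]
force: [8.1, -1.4, -1.9]
grip_width: 0.0156
grasp_force: 21.3
```

```bash
python3 -c "
from arc import *
read(86.2)"
```

```text
t 8.68 XYZ mm -45.12 0.59 20.38  Frad -1.69 Ftan -8.13 Fy -0.43 grip 0.0159 21.3 T [-0.32 -1.64  0.07]
```

To row units: -0.0149 m is -2.98, -0.0132 m is -2.64.

Call:
{"op": "nudge_tcp", "data": {
  "moves": [-0.06, -0.36, 0.02, 0, 0.005, -0.12, -0.74, 0.04, 0, 0.005, -0.2, -1.12, 0.06, 0, 0.005, -0.26, -1.5, 0.08, 0, 0.005, -0.32, -1.88, 0.1, 0, 0.005, -0.4, -2.26, 0.14, 0, 0.005, -0.46, -2.64, 0.18, 0, 0.005, -0.52, -2.98, 0.24, 0, 0.005]
}}

```text
time_s: 9.4
tool_pos: [0.4602, -0.14, 0.1178]
tool_rot: [179.6, -0.1, 72.7]
force: [9.2, -0.8, -0.4]
grip_width: 0.0158
grasp_force: 21.3
```

```bash
python3 -c "
from arc import *
read(96)
S=read_camera('scene'); cv2.imwrite('pics/s3.png',S['color'][60:340,130:430]); cv2.imwrite('pics/s3.png',cv2.resize(S['color'][60:340,130:430],None,fx=2,fy=2))"
```

```text
t 9.55 XYZ mm -59.70 0.64 19.69  Frad -1.38 Ftan -7.95 Fy -0.07 grip 0.0157 21.3 T [-0.33 -1.7   0.05]
```

View pics/s3.png

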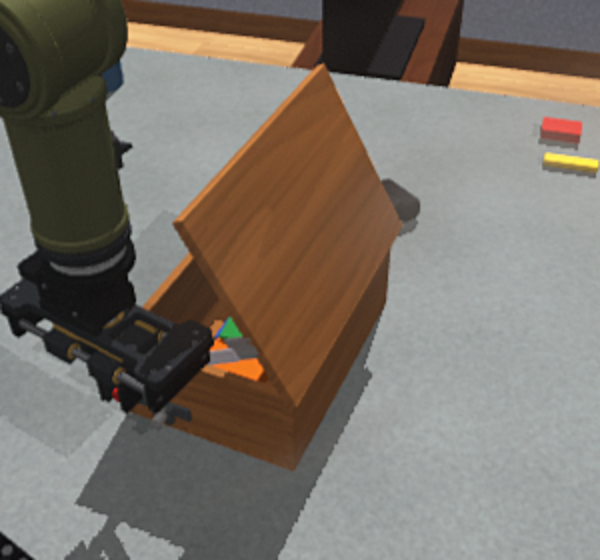

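The lid has come down to a slope, and its front-right top corner is at about full-picture (222,171). The stay is folded, with the gripper still on the knob. I'll check the lid angle and the knee.

Run:
```python
from arc import *
S=read_camera("scene")
th=np.radians(-7.4); R=np.array([[np.cos(th),-np.sin(th)],[np.sin(th),np.cos(th)]]); t=np.array([.5398,.0462]); n=R@[0,1]
for u,v in((130+178/2,60+222/2),(130+188/2,60+230/2)):
    p,d=ray(S,u,v); s=((R@[0,-.151]+t-p[:2])@n)/(d[:2]@n); q=p+d*s; b=R.T@(q[:2]-t); a=np.arctan2(q[2]-.11,.1-b[0]); print("corner",b.round(4),q[2].round(4),"ang",a,"r",np.hypot(q[2]-.11,.1-b[0]))
for lid in(.8,.85,.9,.95):
    for px in(-46.6,-50):
        D=np.hypot(100-75*np.cos(lid)-px,75+75*np.sin(lid)); print(lid,px,np.degrees(np.arccos((D*D-75**2-122**2)/(2*75*122))))
```

```text
corner [ 0.0053 -0.151 ] 0.2994 ang 1.1070300734998553 r 0.211764647331973
corner [ 0.014 -0.151] 0.2938 ang 1.133149827004327 r 0.202969187534226
0.8 -46.6 74.2016042633251
0.8 -50 72.06469628600354
0.85 -46.6 70.29138007996053
0.85 -50 68.0405728456509
0.9 -46.6 66.23111653884136
0.9 -50 63.84309920931547
0.95 -46.6 61.99665363042176
0.95 -50 59.441469086193784
```

Units first: shifts go in units of 5 mm and turns go in units of 4 degrees. So -0.0055 m is -1.1, -0.0036 m is -0.72.

Call:
{"op": "nudge_tcp", "data": {
  "moves": [-0.06, -0.36, 0.08, 0, 0.005, -0.12, -0.72, 0.16, 0, 0.005, -0.2, -1.1, 0.26, 0, 0.005, -0.2, -1.1, 0.26, 0, 0.005]
}}

```text
time_s: 10.03
tool_pos: [0.4544, -0.1393, 0.1165]
tool_rot: [179.6, -0.0, 72.7]
force: [7.3, -0.8, 0.7]
grip_width: 0.0162
grasp_force: 21.3
```

```bash
python3 -c "
from arc import *
read(101)"
```

```text
t 10.18 XYZ mm -65.24 0.63 18.52  Frad -0.25 Ftan -7.15 Fy -0.15 grip 0.0161 21.3 T [-0.23 -1.69  0.07]
```

Call:
{"op": "nudge_tcp", "data": {
  "moves": [0, 0.1, 0, 0, 0.02, 0, 0.1, 0, 0, 0.028, 0, 0.1, 0, 0, 0.036, 0, 0.1, 0, 0, 0.042, 0, 0.1, 0, 0, 0.042]
}}

```text
time_s: 10.65
tool_pos: [0.4507, -0.1392, 0.1141]
tool_rot: [-179.8, 0.0, 72.7]
force: [-0.2, -0.4, 0.7]
grip_width: 0.0378
grasp_force: 0.0
```

```bash
python3 -c "
from arc import *
read(101,2)"
```

```text
t 10.70 XYZ mm -68.82 0.23 16.12  Frad 0.69 Ftan 0.42 Fy 0.08 grip 0.0393 0.0 T [ 0.01 -0.07  0.01]
```

Call:
{"op": "nudge_tcp", "data": {
  "moves": [-2, 0.4, 0, 0, 0.042, -4, 0.7, 0, 0, 0.042, -7, 1.2, 0, 0, 0.042, -10, 1.8, 0, 0, 0.042, -14, 2.4, 0, 0, 0.042, -14, 2.4, 0, 0, 0.042]
}}

```text
time_s: 11.25
tool_pos: [0.4411, -0.2154, 0.1145]
tool_rot: [-180.0, 0.1, 72.3]
force: [0.2, -0.3, -0.8]
grip_width: 0.0421
grasp_force: 0.0
```

```bash
python3 -c "
from arc import *
read(101,1)
S=read_camera('scene'); cv2.imwrite('pics/s4.png',cv2.resize(S['color'][60:340,130:430],None,fx=2,fy=2))"
```

```text
t 11.25 XYZ mm -68.65 -76.61 16.50  Frad -0.78 Ftan -0.09 Fy -0.26 grip 0.0421 0.0 T [-0.11 -0.02  0.01]
```

View pics/s4.png

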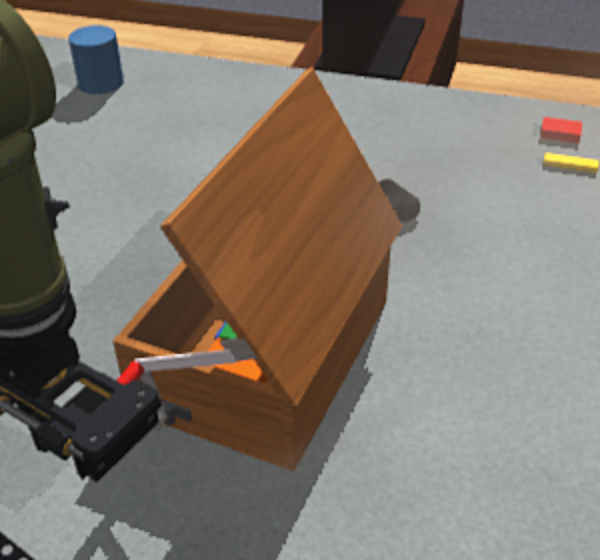

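The stay is clearly folded, with the knob at about crop (130,372), and the lid is still up at about 1 rad. I'll raise the tool, close the fingers and move above and behind the lid.

To row units: -0.305 m is -61, -0.27 m is -54.

Call:
{"op": "nudge_tcp", "data": {
  "moves": [0, 0, -6, 0, 0.03, 0, 0, -14, 0, 0.02, 0, 0, -22, 0, 0.01, 0, 0, -30, 0, 0, 0, 0, -38, 0, 0, 0, 0, -46, 0, 0, 0, 0, -54, 0, 0, 0, 0, -61, 0, 0],
  "grip_n": 20
}}

```text
time_s: 12.02
tool_pos: [0.4427, -0.2089, 0.4225]
tool_rot: [179.9, 0.0, 72.8]
force: [0.8, -0.9, 0.8]
grip_width: 0.0021
grasp_force: 0.0
```

Call:
{"op": "nudge_tcp", "data": {
  "moves": [6, 1.26, 0, 0, 0, 14, 2.94, 0, 0, 0, 22, 4.6, 0, 0, 0, 30, 6.32, 0, 0, 0, 38, 8, 0, 0, 0, 46, 9.68, 0, 0, 0, 53, 11.16, 0, 0, 0, 57.4, 12.08, 0, 0, 0]
}}

```text
time_s: 12.68
tool_pos: [0.586, 0.0515, 0.4193]
tool_rot: [-179.9, -0.1, 73.0]
force: [-0.6, 0.0, -0.1]
grip_width: 0.0008
grasp_force: 0.0
```

Run:
```python
from h import *
o=env.get_obs()
S=read_camera("scene"); cv2.imwrite('pics/s5.png',S['color'][:340,:])
th=np.radians(-7.4); R=np.array([[np.cos(th),-np.sin(th)],[np.sin(th),np.cos(th)]]); t=np.array([.5398,.0462])
print(R.T@(o["tool_pos"][:2]-t),o["tool_pos"][2],o["force"],o["time_s"],o["grip_width"])
```

```text
[0.04510505 0.01125034] 0.4192772377010989 [-0.57412251  0.02465741 -0.10626157] 12.6833 0.0007873200858096915
```

View pics/s5.png

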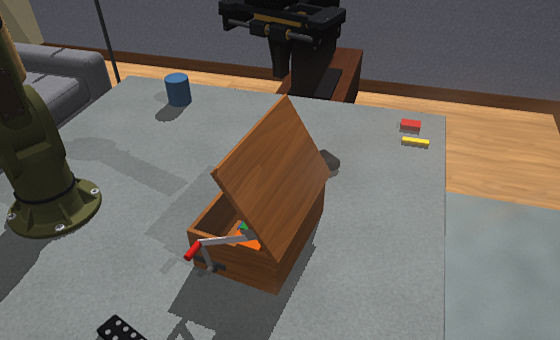

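Call:
{"op": "nudge_tcp", "data": {
  "moves": [0, 0, 6, 0, 0, 0, 0, 14, 0, 0, 0, 0, 20, 0, 0, 0, 0, 23, 0, 0, 0, 0, 23.4, 0, 0, 0, 0, 23.4, 0, 0]
}}

```text
time_s: 13.23
tool_pos: [0.585, 0.0463, 0.302]
tool_rot: [-179.9, 0.0, 72.7]
force: [0.1, -0.5, 1.0]
grip_width: 0.0001
grasp_force: 0.0
```

Call:
{"op": "nudge_tcp", "data": {
  "moves": [-0.2, -0.8, 0, 0, 0, -0.28, -1.6, 0, 0, 0, -0.4, -2.4, 0, 0, 0, -0.48, -2.8, 0, 0, 0, -0.48, -2.8, 0, 0, 0]
}}

```text
time_s: 13.65
tool_pos: [0.5713, 0.0483, 0.3036]
tool_rot: [179.9, 0.0, 72.7]
force: [0.0, -0.6, -0.5]
grip_width: 0.0007
grasp_force: 0.0
```

To row units: -0.015 m is -3, -0.018 m is -3.6.

Call:
{"op": "nudge_tcp", "data": {
  "moves": [-0.1, -0.6, 0.36, 0, 0, -0.2, -1.2, 0.72, 0, 0, -0.3, -1.8, 1.08, 0, 0, -0.4, -2.4, 1.44, 0, 0, -0.52, -3, 1.8, 0, 0, -0.6, -3.6, 2.16, 0, 0]
}}

```text
time_s: 14.15
tool_pos: [0.5541, 0.0504, 0.2921]
tool_rot: [179.9, -0.0, 72.7]
force: [2.9, -0.9, 2.2]
grip_width: 0.0005
grasp_force: 1.6
```

Call:
{"op": "nudge_tcp", "data": {
  "moves": [-0.1, -0.6, 0.36, 0, 0, -0.2, -1.2, 0.72, 0, 0, -0.3, -1.8, 1.08, 0, 0, -0.4, -2.4, 1.44, 0, 0]
}}

```text
time_s: 14.48
tool_pos: [0.5416, 0.052, 0.2845]
tool_rot: [179.9, -0.0, 72.7]
force: [3.3, -1.4, 0.5]
grip_width: 0.0005
grasp_force: 1.5
```

Run:
```python
from h import *
o=env.get_obs(); th=np.radians(-7.4); R=np.array([[np.cos(th),-np.sin(th)],[np.sin(th),np.cos(th)]]); t=np.array([.5398,.0462])
print(R.T@(o["tool_pos"][:2]-t),o["tool_pos"][2]-.017)
S=read_camera("scene"); cv2.imwrite('pics/s6.png',S['color'][:340,:])
```

```text
[0.00099257 0.00600798] 0.26751939985166956
```

Call:
{"op": "nudge_tcp", "data": {
  "moves": [-0.1, -0.54, 0.42, 0, 0, -0.2, -1.08, 0.84, 0, 0, -0.28, -1.62, 1.28, 0, 0, -0.38, -2.16, 1.72, 0, 0, -0.46, -2.68, 2.18, 0, 0, -0.56, -3.2, 2.64, 0, 0, -0.64, -3.72, 3.1, 0, 0, -0.74, -4.22, 3.58, 0, 0]
}}

```text
time_s: 15.2
tool_pos: [0.5197, 0.055, 0.2665]
tool_rot: [-180.0, 0.0, 72.7]
force: [0.3, 0.1, 3.2]
grip_width: 0.0006
grasp_force: 1.4
```

Call:
{"op": "nudge_tcp", "data": {
  "moves": [-0.1, -0.52, 0.56, 0, 0, -0.18, -1.06, 1.12, 0, 0, -0.28, -1.58, 1.68, 0, 0, -0.36, -2.1, 2.26, 0, 0, -0.44, -2.6, 2.84, 0, 0, -0.54, -3.08, 3.44, 0, 0, -0.62, -3.56, 4.04, 0, 0, -0.7, -4.02, 4.66, 0, 0]
}}

```text
time_s: 15.87
tool_pos: [0.4996, 0.0577, 0.2431]
tool_rot: [-180.0, -0.0, 72.7]
force: [-0.1, 0.4, 2.5]
grip_width: 0.0005
grasp_force: 1.2
```

View pics/s6.png

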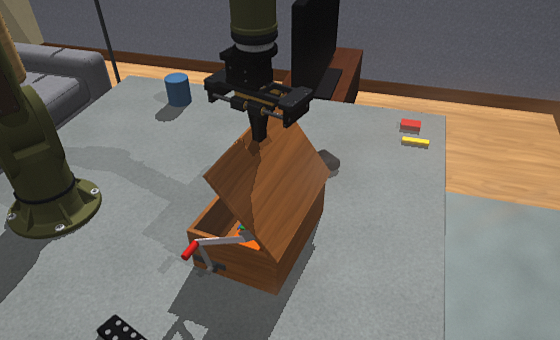

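The fingertips press on the lid near its front edge at about (258,138), and the lid follows at about 3 N. I'll continue along the arc.

To row units: 0.0298 m is 5.96, 0.0259 m is 5.18.

Call:
{"op": "nudge_tcp", "data": {
  "moves": [-0.08, -0.48, 0.72, 0, 0, -0.18, -0.98, 1.44, 0, 0, -0.26, -1.46, 2.16, 0, 0, -0.34, -1.94, 2.9, 0, 0, -0.42, -2.36, 3.64, 0, 0, -0.48, -2.78, 4.4, 0, 0, -0.56, -3.18, 5.18, 0, 0, -0.62, -3.58, 5.96, 0, 0]
}}

```text
time_s: 16.53
tool_pos: [0.4817, 0.0599, 0.2132]
tool_rot: [-180.0, 0.0, 72.7]
force: [-0.4, 0.7, 2.0]
grip_width: 0.0005
grasp_force: 1.1
```

Call:
{"op": "nudge_tcp", "data": {
  "moves": [-0.06, -0.36, 0.8, 0, 0, -0.12, -0.7, 1.58, 0, 0, -0.18, -1.06, 2.38, 0, 0, -0.24, -1.4, 3.18, 0, 0, -0.3, -1.68, 4, 0, 0, -0.34, -1.96, 4.84, 0, 0, -0.38, -2.22, 5.66, 0, 0, -0.44, -2.48, 6.5, 0, 0]
}}

```text
time_s: 17.2
tool_pos: [0.4692, 0.0615, 0.1806]
tool_rot: [-180.0, 0.0, 72.7]
force: [-0.2, 1.1, 2.9]
grip_width: 0.0007
grasp_force: 0.9
```

Call:
{"op": "nudge_tcp", "data": {
  "moves": [-0.04, -0.24, 0.76, 0, 0, -0.06, -0.4, 1.52, 0, 0, -0.1, -0.56, 2.28, 0, 0, -0.12, -0.72, 3.02, 0, 0, -0.16, -0.88, 3.7, 0, 0, -0.18, -1, 4.3, 0, 0, -0.2, -1.1, 4.9, 0, 0, -0.2, -1.2, 5.5, 0, 0]
}}

```text
time_s: 17.87
tool_pos: [0.4634, 0.0622, 0.1533]
tool_rot: [180.0, 0.0, 72.7]
force: [-0.3, -0.3, 1.4]
grip_width: 0.0005
grasp_force: 0.8
```

To row units: 0.0122 m is 2.44, 0.0111 m is 2.22.

Call:
{"op": "nudge_tcp", "data": {
  "moves": [0, -0.06, 0.36, 0, 0, 0, -0.12, 0.72, 0, 0, 0, -0.16, 1.06, 0, 0, 0, -0.2, 1.38, 0, 0, 0, -0.2, 1.68, 0, 0, 0, -0.2, 1.96, 0, 0, 0, -0.2, 2.22, 0, 0, 0, -0.2, 2.44, 0, 0]
}}

```text
time_s: 18.53
tool_pos: [0.4622, 0.0624, 0.1412]
tool_rot: [-180.0, 0.0, 72.7]
force: [-1.1, -1.4, 1.3]
grip_width: 0.0005
grasp_force: 0.7
```

Call:
{"op": "nudge_tcp", "data": {
  "moves": [0, 0, 0.12, 0, 0, 0, 0, 0.24, 0, 0, 0, 0, 0.36, 0, 0, 0, 0, 0.36, 0, 0]
}}

```text
time_s: 18.87
tool_pos: [0.4625, 0.0627, 0.1395]
tool_rot: [180.0, -0.0, 72.7]
force: [-0.0, -0.6, 0.6]
grip_width: 0.0005
grasp_force: 0.0
```

To row units: 0.001 m is 0.2, 0.0005 m is 0.1.

Call:
{"op": "nudge_tcp", "data": {
  "moves": [0, 0, 0.1, 0, 0, 0, 0, 0.2, 0, 0, 0, 0, 0.2, 0, 0]
}}

```text
time_s: 19.12
tool_pos: [0.4626, 0.0627, 0.1394]
tool_rot: [180.0, 0.0, 72.7]
force: [-2.6, -0.7, 5.9]
grip_width: 0.0003
grasp_force: 3.5
```

Call:
{"op": "nudge_tcp", "data": {
  "moves": [0, 0, 0.1, 0, 0, 0, 0, 0.2, 0, 0, 0, 0, 0.2, 0, 0]
}}

```text
time_s: 19.37
tool_pos: [0.4626, 0.0628, 0.1393]
tool_rot: [180.0, 0.1, 72.7]
force: [-6.8, -1.0, 14.0]
grip_width: 0.0004
grasp_force: 7.0
```

The lid is solid at tip z 0.122, so it's shut. I'll back off and look.

To row units: -0.14 m is -28, -0.12 m is -24.

Call:
{"op": "nudge_tcp", "data": {
  "moves": [0, 0, -0.2, 0, 0, 0, 0, -0.6, 0, 0, 0, 0, -3, 0, 0, 0, 0, -9, 0, 0, 0, 0, -17, 0, 0, 0, 0, -24, 0, 0, 0, 0, -28, 0, 0, 0, 0, -28, 0, 0]
}}

```text
time_s: 20.03
tool_pos: [0.4651, 0.0631, 0.2824]
tool_rot: [179.5, -0.1, 72.7]
force: [0.6, 0.2, 0.1]
grip_width: 0.0005
grasp_force: 0.0
```

Run:
```python
from h import *
S=read_camera("scene"); D=read_camera("side")
a=cv2.resize(S["color"][130:330,150:360],None,fx=2,fy=2); b=cv2.resize(D["color"][110:310,210:380],None,fx=2,fy=2)
cv2.imwrite("pics/f.png",np.hstack([a,b])); print(env.get_obs()["force"])
```

```text
[ 0.17877235 -0.33332814 -0.74028357]
```

View pics/f.png

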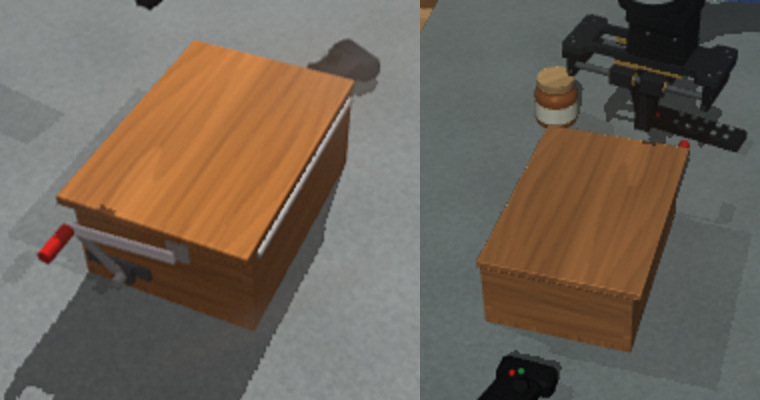

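The lid is flat on the rim in both views, and the stay is folded with its knob at the front (55,243). The jar, remote and gamepad look undisturbed, and the robot is clear.

```bash
python3 -c "
from cell import env
print(env.sign_off())"
```

```text
the job is handed in; nothing more can be done
None
```

I lifted the knob until the stay was unlocked and folded to an estimated 70° at the knee, with the lid still at about 1 rad. I then lowered the lid at about 3 N until it was fully shut, with a brief 14 N press at the end to confirm it, and handed the job in at about 20 s with the robot clear. The bush force read under 2 N at each check.

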